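# Lock the suction coupling onto the fume-extraction adaptor

### The arm

A 6-joint arm with a two-finger parallel gripper is mounted at the origin on the work surface. World frame = base frame: x ahead of the robot, y to its left, z up, the work surface at z = 0. Lengths are in m, angles in rad, forces in N, time in s.
With the tool pointing down it reaches from about 0.3 to 0.875 m from the base axis. Payload 6.4 kg.
Tool frame: the origin (TCP) lies on the centre line of the jaws, within the pads' length; the fingertips stand ctrl.tip_extent ahead of it and the grasp point (between the pads) lies 8 mm behind it (ctrl.tip_extent is the distance from the TCP to the fingertips, in m); z points along the fingers, y is the line along which they close (so a half turn about z gives the same grasp; the last joint's range is limited). The gripper opens to 85 mm and grips with 20 to 120 N. Pads are 22 mm wide; open, the fingers measure 114 mm over their backs; the gripper's body (76 mm by 85 mm) begins 54 mm behind the grasp point. The pads swing forward as they close: fully open they stand 13 mm farther back than shut.
Start: joints at [1.05, 0.181, 1.607, -0, 1.354, -0.206], TCP at [0.178, 0.547, 0.242] pointing down, gripper open.
Joint ranges: [-2.99, 2.99], [-0.89, 2.07], [0.3, 2.58], [-1.14, 4.28], [0, 2.63], [-3.12, 3.12]. Speed limits (rad/s): [2.57, 2.57, 3.01, 3.14, 3.14, 3.14].

### API

Orientations are given as a unit quaternion [w, x, y, z].
In Python, from bench import ctrl gives the robot as it stands.
- The arm moves only by the shell command python3 -m handwheel 'ROWS'. ROWS is JSON, a list of rows, each a list of 7 numbers: the turn, a rotation vector about the tool's x, y, z as a fraction of full scale, then the shift along the tool's x, y, z as a fraction of full scale, then the opening, from 0 (shut) to 1 (fully open). In form: [[rx, ry, rz, x, y, z, jaw], ...]. A call has exactly 8 rows; each row shifts and turns the commanded pose from where the row before left it, along the tool's axes as they then stand; what a row does not reach is not made up. Full scale, the value 1, is 300 mm for a shift and pi rad for a turn. A row lasts 1/10 s, in which the tool goes at most 50 mm and 8.59 degrees, less where a joint would pass 70% of its speed; a pose out of reach is approached as far as the arm can. A call with a number of a shift or a turn outside -1 to 1 is refused whole. A call with a gripper value outside its range is refused whole. The fingers move at their own pace and stop on an object; the grip force is fixed at half the most. Time passes only in rows, so rows that do not move let the fingers close, or fill a call up. It gives the time, the measured TCP pose, the force, the opening and the grip force at its end, in the units of the state.
- ctrl.get_obs(): the state, without advancing time (a new reading comes with each control period).
- ctrl.camera(name): name is "side" or "top" or "wrist"; returns the picture (384x512x3 uint8, blue, green, red); there is no depth.
- ctrl.camera_model(name): a dict with "camera_matrix" (3x3 intrinsics, pixels), "cam_to_world" (4x4, takes a point from camera to world coordinates). Camera axes: x right, y up, looking along -z (the intrinsics and any distortion apply to the point x, -y, -z); pixel columns grow to the right and rows downward; lengths in m; the calibration is good to about 2 mm. A picture is of the moment at which its call begins: read the wrist's pose just before it. camera_model takes no time and is no camera call; for the wrist camera it gives the pose at the moment of the call.
- ctrl.hand_in(): hands the job in; it is judged then, once.
The state is a dict: "time_s": time; "q": joint angles; "dq": joint speeds; "joint_efforts": joint torques, N m; "eef_pos": TCP position; "eef_rot": TCP orientation; "wrist_force": force on the tool from outside, world axes, zero at the start; "torque": the same for the moment, N m; "opening": opening from 0.0 (shut) to 1.0 (fully open); "grasp_force": force on a finger pad.
Only numpy, scipy, OpenCV 4.12 (cv2) and the standard library are available. Lean on these libraries where they do the work, as an engineer would, in place of code of your own. Each camera call takes 0.05 s, during which the arm holds its last target. There are 200 camera calls.

### The job

Stand the loose suction coupling on the grooved adaptor of the fume-extraction box and, with both its cam arms still raised, push it straight down over the O-ring until it is fully home and squeezes the gasket, firmly but without ramming it. Then swing the two cam arms fully down to their stops, one after the other, without forcing them, so that the coupling is locked on upright. Let go, and leave the other things on the bench where they are.

Things in the scene. Friction and masses are not known exactly. Their poses are not given: they have to be found in the camera images.
- adaptor_rim (a point): Centre of the top rim of the fixed bright aluminium male adaptor on the grey box, 54 mm above the lid, 134 mm above the bench. z up. From the rim down: head 46 mm diameter, 12 mm high, its top 3 mm bevelled to 41.6 mm; groove 35 mm diameter, 15 mm high; then a 46 mm barrel down to a flange 72 mm wide, 6 mm thick, on the lid. A springy gasket, 39 mm wide, stands 3 mm above the rim.
- adaptor_oring (a point): Middle of the springy rubber O-ring on the adaptor's barrel, 31 mm below the rim; it bulges 2.8 mm out of the barrel. A coupling lowered without pushing stops on it with its mouth about 26 mm below the rim; pushing past it takes about 6 to 20 N, then a drag of a few newtons. The gasket then sinks level with the rim under about 10 N.
- duct: The grey fume-extraction box with the adaptor on its lid, 200 x 180 x 80 mm, fixed to the bench. Origin: centre of its underside; z up, x and y along its 200 and 180 mm sides.
- coupling: The loose female coupling with its arms (bright aluminium, 0.3 to 0.47 kg), standing mouth down on the bench at first. Origin: centre of its mouth. z up through the stub; x points towards arm A's pivot, -x to arm B's. Below the stub it is a 64.4 mm round cup, 48 mm high.
- coupling_grip (a point): Centre of the coupling's grip stub, 71 mm above its mouth: a round tube 34 mm in diameter, standing from 48 to 93 mm above the mouth. Same axes as the coupling. Grip it across the coupling's y: the raised arms lie in its x-z plane.
- coupling_mouth (a point): Centre of the coupling's open underside: bore 48.4 mm diameter (1.2 mm clearance all round on the adaptor), 40 mm deep, so its roof meets the gasket with the mouth 37 mm below the rim and the rim at 40 mm (fully home). Let go after pushing home it stays up to 3 mm above that; the cams hold it about 39 mm below the rim.
- cam_a (a joint): Angle of cam arm A: 0 fully raised (60 degrees above level, leaning out), grows as it swings down, stops at 1.396 (20 degrees below level). Steel bar 14 mm wide, 7 mm thick, 73 mm long from its level pivot, 31 mm out along the coupling's +x, 23 mm above its mouth. Stays where left; moves under about 5 N square to the bar. Its cam nose enters the groove only if the coupling is home.
- cam_b (a joint): The same for cam arm B, on the coupling's -x side.
- cam_a_press (a point): Pressing point on the upper (inner) face of arm A, 54 mm from the pivot. x outwards along the bar, z out of that face. Past the stop, pressing is multiplied four to five times at the adaptor by the cam and the tilting coupling: stop at 10 to 15 N, over 20 N is forcing it.
- cam_b_press (a point): The same on arm B.
- spool: Bystander: blue plastic solder spool, 48 mm across, 38 mm high; origin at the centre of its underside.
- chip_tray: Bystander: shallow clear tray with chips, 80 x 50 x 16 mm; origin at the centre of its underside.
- screwdriver: Bystander: screwdriver lying flat; origin at the centre of its underside (along its length x).
- sponge_tray: Bystander: black tray with a yellow sponge, 75 x 60 x 17 mm; origin at the centre of its underside.
- flux_jar: Bystander: small jar, 44 mm across, 60 mm high; origin at the centre of its underside.
Mind the look-alikes: they are no part of the job. What is shaped like the coupling but yellow is not meant.

How it is judged:
On the way, in this order (a step that is already met when the one before it is completed fails the run):
1. the coupling is pushed home on the adaptor (its roof within 2 mm of the rim, upright) with both cam arms still raised (z of coupling_mouth in the frame of adaptor_rim below -0.038 m and horizontal distance between coupling_mouth and adaptor_rim below 0.0025 m and angle between coupling's own z axis and vertical below 0.08 rad and value of joint each of cam_a, cam_b below 0.5 rad), for 0.2 s.
2. one cam arm is down while the other is still raised (((value of joint cam_a above 1.33 rad and value of joint cam_b below 0.5 rad) or (value of joint cam_b above 1.33 rad and value of joint cam_a below 0.5 rad))), for 0.2 s.
At the end, for the whole second after the job is handed in: The coupling stands on the adaptor, its roof within 2.5 mm of the adaptor's rim, centred within 2.5 mm, upright within 0.06 rad and at rest, and both cam arms are swung down past 1.33 rad of their 1.396 rad (z of coupling_mouth in the frame of adaptor_rim below -0.0375 m and horizontal distance between coupling_mouth and adaptor_rim below 0.0025 m and angle between coupling's own z axis and vertical below 0.06 rad and value of joint each of cam_a, cam_b above 1.33 rad and linear speed of coupling below 0.02 m/s); the robot touches nothing.
It fails at once if the coupling rammed or the arms forced: more than 100 N (all their contacts added up) between the coupling and the extraction box (contact force between coupling and duct above 100 N).
It fails at once if a bystander moved by more than 30 mm (distance of any of spool, chip_tray, screwdriver, sponge_tray, flux_jar from where it was at the start of the episode above 0.03 m).
It also fails if it takes over 72 s, if anything falls off the work surface, if the arm or the gripper's body presses on something with over 40 N, if the wrist force passes 120 N, or if a joint passes its speed limit or range.

## Working session

There is one attempt and no reset: what is moved stays moved. The work goes in short steps, Python scripts to look and compute and a shell command to move; the robot and the scene stay as the last step left them, time stands still between calls to the robot, and variables do not carry over. Pictures are saved under pics/ and viewed, at most 10 in all, crops included, and the job is handed in when it is done.

```bash
ls; mkdir -p pics
python3 - <<'E'
from bench import ctrl
import cv2, numpy as np
o=ctrl.get_obs(); print(o, ctrl.tip_extent)
for n in ("top","side"):
    cv2.imwrite(f"pics/{n}0.png",ctrl.camera(n)); m=ctrl.camera_model(n); print(n,m)
a=cv2.imread("pics/top0.png");b=cv2.imread("pics/side0.png")
E
```

```text
pics
{'time_s': 0.0, 'q': array([ 1.04971637e+00,  1.81532278e-01,  1.60797490e+00,  1.30889974e-05,
        1.35382307e+00, -2.06290890e-01]), 'dq': array([ 0.00030893,  0.00046608,  0.00054129, -0.00219247, -0.00110245,
       -0.00096445]), 'joint_efforts': array([ 4.40153544e-04, -4.44881666e+01, -3.51331079e+01, -3.35034219e-04,
        8.94569879e-03,  1.35784614e-05]), 'eef_pos': array([0.17773774, 0.54629043, 0.24140507]), 'eef_rot': array([-3.15021049e-04,  1.56746818e-01,  9.87638436e-01, -8.09697427e-04]), 'wrist_force': array([-0.68382129, -0.57549063, -1.31105143]), 'torque': array([-0.00201193, -0.0248094 , -0.00680685]), 'grasp_force': 0.0, 'opening': 0.9977237309623193} 0.011
top {'camera_matrix': array([[435.77338915,   0.        , 245.91438335],
       [  0.        , 435.77338915, 188.0736797 ],
       [  0.        ,   0.        ,   1.        ]]), 'cam_to_world': array([[-0.01904898,  0.99066593, -0.1349746 ,  0.39467574],
       [-0.99975832, -0.01739163,  0.01344761,  0.01786977],
       [ 0.01097467,  0.13519814,  0.9907578 ,  1.35462142],
       [ 0.        ,  0.        ,  0.        ,  1.        ]])}
side {'camera_matrix': array([[373.35553419,   0.        , 252.36375428],
       [  0.        , 373.35553419, 191.71511148],
       [  0.        ,   0.        ,   1.        ]]), 'cam_to_world': array([[ 0.9494798 ,  0.19543021, -0.24555069,  0.31198954],
       [-0.31381383,  0.59871803, -0.73692442, -0.79111522],
       [ 0.00299834,  0.77675205,  0.62979938,  0.77615437],
       [ 0.        ,  0.        ,  0.        ,  1.        ]])}
```

View pics/top0.png

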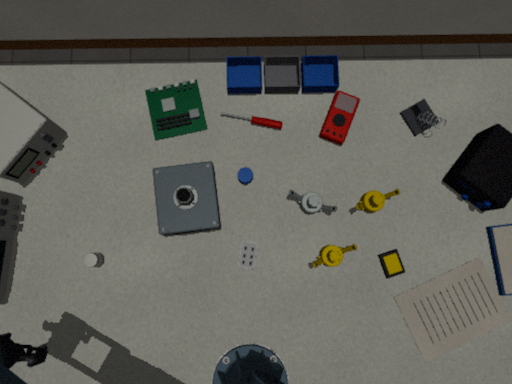

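View pics/side0.png

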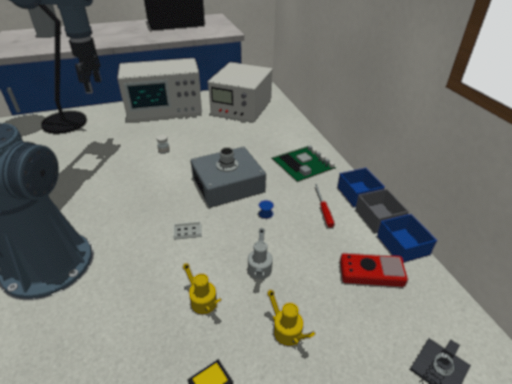

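```bash
cat > h.py <<'E'
import cv2, numpy as np
from bench import ctrl
def ray(n,uv,m=None):
    m=m or ctrl.camera_model(n); K=m["camera_matrix"];T=m["cam_to_world"]
    d=np.linalg.inv(K)@[uv[0],uv[1],1]; d=T[:3,:3]@(d*[1,-1,-1]); return T[:3,3],d/np.linalg.norm(d)
def plane(n,uv,z,m=None):
    o,d=ray(n,uv,m); return o+d*(z-o[2])/d[2]
def cross(r1,r2):
    (a,d),(b,e)=r1,r2; s=np.linalg.lstsq(np.c_[d,-e],b-a,rcond=None)[0]
    return (a+d*s[0]+b+e*s[1])/2, np.linalg.norm(a+d*s[0]-b-e*s[1])
def proj(n,p,m=None):
    m=m or ctrl.camera_model(n); T=m["cam_to_world"]
    c=T[:3,:3].T@(np.array(p)-T[:3,3]); q=m["camera_matrix"]@(c*[1,-1,-1]); return q[:2]/q[2]
E
python3 - <<'E'
from h import *
a=cv2.imread("pics/top0.png");b=cv2.imread("pics/side0.png")
f=lambda im,x,y,w,h,k:cv2.resize(im[y:y+h,x:x+w],None,fx=k,fy=k,interpolation=cv2.INTER_CUBIC)
r1=np.hstack([f(a,280,170,66,50,6),f(a,152,160,66,50,6)]); r2=np.hstack([f(b,230,220,66,50,6),f(b,194,140,66,50,6)])
cv2.imwrite("pics/crops.png",np.vstack([r1,r2]))
print("coup stub top",plane("top",(312,201),.093)," adaptor",plane("top",(185,195),.134))
for s,p in (("A",(290,192)),("B",(335,209))): print(s,plane("top",p,.086))
E
```

```text
coup stub top [ 0.52514364 -0.19116706  0.093     ]  adaptor [0.54429072 0.17323924 0.134     ]
A [ 0.55359061 -0.12864046  0.086     ]
B [ 0.50114682 -0.2587951   0.086     ]
```

View pics/crops.png

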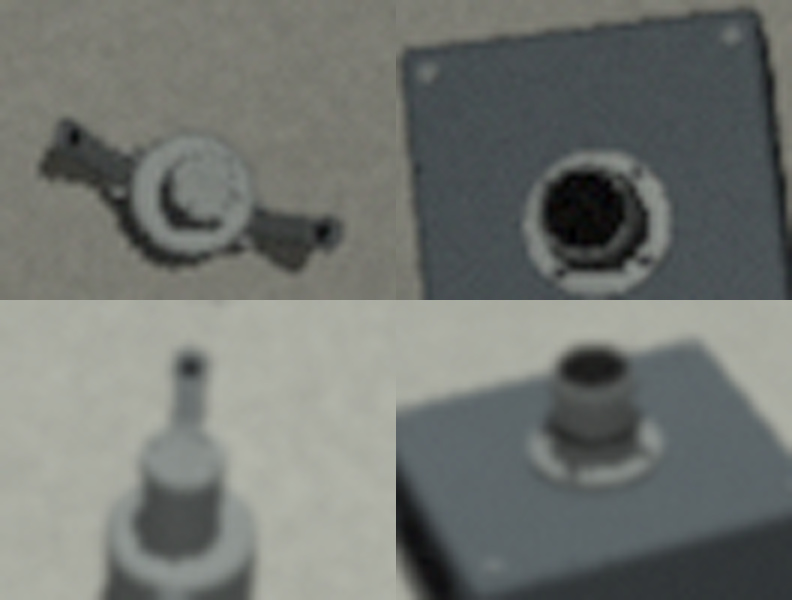

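```bash
cat >> h.py <<'E'
from scipy.spatial.transform import Rotation as Rn
def pose():
    o=ctrl.get_obs(); w,x,y,z=o["eef_rot"]; return np.array(o["eef_pos"]),Rn.from_quat([x,y,z,w]),o
def go(p,yaw=None):
    """shift to world p in tool units now; turn so the tool points down with tool y along yaw (deg, mod 180)"""
    q,R,o=pose(); s=R.inv().apply(np.array(p)-q)/.3
    print("shift",s.round(4),"rows>=",np.ceil(np.linalg.norm(s)*6))
    if yaw is not None:
        for k in (0,180):
            a=np.radians(yaw+k); y=np.array([np.cos(a),np.sin(a),0]); z=np.array([0,0,-1.])
            t=(R.inv()*Rn.from_matrix(np.c_[np.cross(y,z),y,z])).as_rotvec()/np.pi; print("turn",t.round(4))
E
python3 - <<'E'
from h import *
c=cross(ray("top",(314.2,200.8)),ray("side",(260.5,247)));a=cross(ray("top",(183.2,194.5)),ray("side",(226.7,151.2)))
print("stub",c,"gasket",a, plane("top",(314.2,200.8),.093),plane("top",(183.2,194.5),.137))
A=plane("top",(291.3,192.2),.083);B=plane("top",(334.2,208.3),.083);d=A-B;print(A,B,np.degrees(np.arctan2(d[1],d[0])))
go([.523,-.198,.242],158)
print(ctrl.camera_model("wrist")["cam_to_world"].round(3), pose()[1].as_matrix().round(3), ctrl.camera_model("wrist")["camera_matrix"][0,0])
E
```

```text
stub (array([ 0.52849476, -0.19889337,  0.08878345]), np.float64(0.004964306884715814)) gasket (array([0.54744573, 0.17804597, 0.13391461]), np.float64(0.003298641394159449)) [ 0.52561456 -0.19761465  0.093     ] [0.54542777 0.177907   0.137     ]
[ 0.55330529 -0.13279978  0.083     ] [ 0.50349858 -0.2571939   0.083     ] 68.17911610282759
shift [-1.8623e+00 -2.0028e+00  8.0000e-04] rows>= 17.0
turn [-3.00e-04 -5.00e-04 -4.78e-01]
turn [-5.00e-04  3.00e-04  5.22e-01]
[[ 0.309 -0.901 -0.305  0.099]
 [ 0.951  0.292  0.1    0.573]
 [-0.001 -0.321  0.947  0.374]
 [ 0.     0.     0.     1.   ]] [[-0.951  0.31  -0.001]
 [ 0.31   0.951 -0.001]
 [ 0.    -0.002 -1.   ]] 340.21746474716167
```

```bash
python3 -m handwheel '[[0,0,0,-0.1035,-0.1113,0,1],[0,0,0,-0.1035,-0.1113,0,1],[0,0,0,-0.1035,-0.1113,0,1],[0,0,0,-0.1035,-0.1113,0,1],[0,0,0,-0.1035,-0.1113,0,1],[0,0,0,-0.1035,-0.1113,0,1],[0,0,0,-0.1035,-0.1113,0,1],[0,0,0,-0.1035,-0.1113,0,1]]'
python3 -m handwheel '[[0,0,0,-0.1035,-0.1113,0,1],[0,0,0,-0.1035,-0.1113,0,1],[0,0,0,-0.1035,-0.1113,0,1],[0,0,0,-0.1035,-0.1113,0,1],[0,0,0,-0.1035,-0.1113,0,1],[0,0,0,-0.1035,-0.1113,0,1],[0,0,0,-0.1035,-0.1113,0,1],[0,0,0,-0.1035,-0.1113,0,1]]'
python3 -m handwheel '[[0,0,0,-0.1035,-0.1113,0,1],[0,0,0,-0.1035,-0.1113,0,1],[0,0,0.0475,0,0,0,1],[0,0,0.0475,0,0,0,1],[0,0,0.0475,0,0,0,1],[0,0,0.0475,0,0,0,1],[0,0,0.0475,0,0,0,1],[0,0,0.0475,0,0,0,1]]'
python3 -m handwheel '[[0,0,0.0475,0,0,0,1],[0,0,0.0475,0,0,0,1],[0,0,0.0475,0,0,0,1],[0,0,0.0475,0,0,0,1],[0,0,0.0475,0,0,0,1],[0,0,0,0,0,0,1],[0,0,0,0,0,0,1],[0,0,0,0,0,0,1]]'
python3 - <<'E'
from h import *
cv2.imwrite("pics/w1.png",ctrl.camera("wrist")); np.save("w1.npy",ctrl.camera_model("wrist"),allow_pickle=True)
go([.527,-.197,.15],158.2)
print(pose()[2]["q"].round(2),proj("wrist",[.526,-.197,.093]))
E
```

```text
time_s: 0.9
eef_pos: [0.3316, 0.2142, 0.2422]
eef_rot: [0.0, 0.157, 0.988, 0.0]
wrist_force: [1.5, 0.5, 0.2]
opening: 0.999
grasp_force: 0.0
time_s: 1.7
eef_pos: [0.4852, -0.1169, 0.242]
eef_rot: [-0.0, 0.157, 0.988, 0.0]
wrist_force: [0.8, 0.9, 0.6]
opening: 1.0
grasp_force: 0.0
time_s: 2.5
eef_pos: [0.5231, -0.1976, 0.2417]
eef_rot: [-0.001, 0.571, 0.821, -0.0]
wrist_force: [0.4, -0.3, -0.7]
opening: 1.0
grasp_force: 0.0
time_s: 3.3
eef_pos: [0.5233, -0.1977, 0.2421]
eef_rot: [-0.0, 0.829, 0.56, -0.0]
wrist_force: [0.1, 0.4, 0.4]
opening: 1.004
grasp_force: 0.0
shift [0.0069 0.0107 0.3072] rows>= 2.0
turn [-0.000e+00  1.000e-04  9.991e-01]
turn [-0.0001 -0.     -0.0009]
[-0.57  0.15  1.65 -0.    1.35 -0.19] [256.35555653 177.69059928]
```

View pics/w1.png

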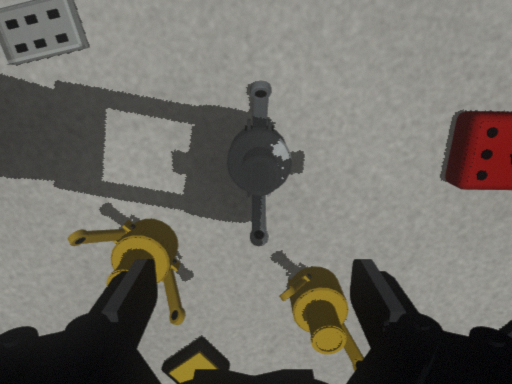

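Run:
```python
from h import *
m=np.load("w1.npy",allow_pickle=True).item(); g=cv2.imread("pics/w1.png")
A=plane("wrist",(260,93),.082,m);B=plane("wrist",(259,236),.082,m);d=A-B
print(A,B,(A+B)/2,np.degrees(np.arctan2(d[1],d[0])))
for z,l in ((.093,"top"),(.048,"shoulder"),(.0,"mouth")): print(l,proj("wrist",[.527,-.196,z],m))
c=cv2.resize(g[110:220,200:320],None,fx=5,fy=5,interpolation=cv2.INTER_CUBIC); cv2.imwrite("pics/w1c.png",cv2.convertScaleAbs(c,alpha=2.2))
```

```text
[ 0.55461092 -0.13358222  0.082     ] [ 0.50592851 -0.25438099  0.082     ] [ 0.53026972 -0.19398161  0.082     ] 68.05035777670626
top [257.00603214 176.2352084 ]
shoulder [256.54246191 163.62702352]
mouth [256.16250141 153.29285673]
```

View pics/w1c.png

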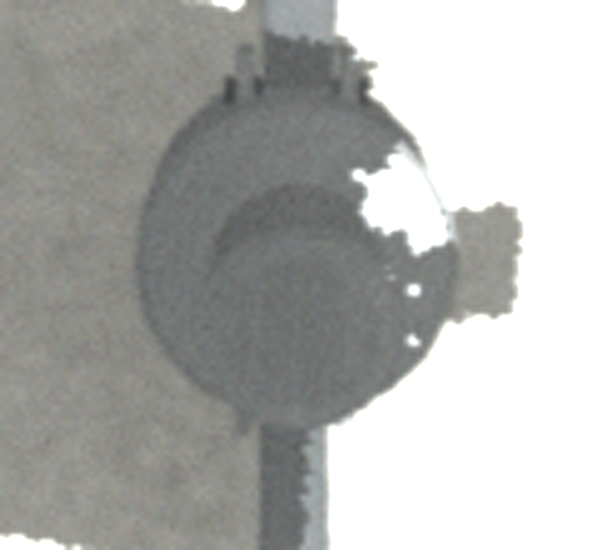

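Run:
```python
from h import *
m=np.load("w1.npy",allow_pickle=True).item()
s=plane("wrist",(260.6,175),.093,m);t=plane("wrist",(259.6,161.6),.048,m);print(s,t)
p=(s+t)/2; go([p[0],p[1],.070],158.1)
```

```text
[ 0.5302679  -0.19612656  0.093     ] [ 0.53054295 -0.1952214   0.048     ]
shift [0.0152 0.0196 0.5739] rows>= 4.0
turn [-0.000e+00  1.000e-04  9.997e-01]
turn [-0.0001 -0.     -0.0003]
```

```bash
python3 -m handwheel '[[0,0,0,0.0076,0.0098,0.05,1],[0,0,0,0.0076,0.0098,0.1,1],[0,0,0,0,0,0.12,1],[0,0,0,0,0,0.12,1],[0,0,0,0,0,0.1,1],[0,0,0,0,0,0.05,1],[0,0,0,0,0,0.034,1],[0,0,0,0,0,0,1]]'
python3 -m handwheel '[[0,0,0,0,0,0,0.6],[0,0,0,0,0,0,0.45],[0,0,0,0,0,0,0.3],[0,0,0,0,0,0,0.2],[0,0,0,0,0,0,0],[0,0,0,0,0,0,0],[0,0,0,0,0,0,0],[0,0,0,0,0,0,0]]'
```

```text
time_s: 4.15
eef_pos: [0.5301, -0.1954, 0.069]
eef_rot: [-0.001, 0.829, 0.559, -0.0]
wrist_force: [-0.2, -0.2, -0.1]
opening: 0.999
grasp_force: 0.0
time_s: 4.95
eef_pos: [0.531, -0.1961, 0.0713]
eef_rot: [0.001, 0.829, 0.559, 0.0]
wrist_force: [-2.2, 0.4, 6.2]
opening: 0.382
grasp_force: 59.1
```

```bash
python3 -m handwheel '[[0,0,0,0,0,-0.03,0],[0,0,0,0,0,-0.07,0],[0,0,0,0,0,-0.1,0],[0,0,0,0,0,-0.1,0],[0,0,0,0,0,-0.1,0],[0,0,0,0,0,-0.1,0],[0,0,0,0,0,-0.07,0],[0,0,0,0,0,0,0]]'
python3 - <<'E'
from h import *
go([.5145,.0955,.242],158.1); p,R,o=pose(); print(o["opening"],R.as_matrix().round(3))
E
```

```text
time_s: 5.75
eef_pos: [0.532, -0.1966, 0.2448]
eef_rot: [0.003, 0.829, 0.559, 0.001]
wrist_force: [0.3, -0.5, -4.7]
opening: 0.385
grasp_force: 60.5
shift [ 0.8803 -0.4202  0.0058] rows>= 6.0
turn [ 6.00e-04 -3.20e-03  9.99e-01]
turn [ 0.002   0.0004 -0.001 ]
0.38482469728382657 [[ 0.376  0.927  0.006]
 [ 0.927 -0.376 -0.003]
 [-0.001  0.006 -1.   ]]
```

```bash
python3 -m handwheel '[[0,0,0,0.06,-0.0287,0,0],[0,0,0,0.12,-0.057,0,0],[0,0,0,0.14,-0.067,0,0],[0,0,0,0.14,-0.067,0,0],[0,0,0,0.14,-0.067,0,0],[0,0,0,0.14,-0.067,0.006,0],[0,0,0,0.09,-0.043,0,0],[0,0,0,0.05,-0.0235,0,0]]'
python3 -m handwheel '[[0,0,0,0,0,0,0],[0,0,0,0,0,0,0],[0,0,0,0,0,0,0],[0,0,0,0,0,0,0],[0,0,0,0,0,0,0],[0,0,0,0,0,0,0],[0,0,0,0,0,0,0],[0,0,0,0,0,0,0]]'
python3 - <<'E'
from h import *
m=ctrl.camera_model("wrist"); g=ctrl.camera("wrist"); t=ctrl.camera("top"); np.save("w2.npy",m,allow_pickle=True)
cv2.imwrite("pics/w2raw.png",g); cv2.imwrite("pics/t2.png",t)
u,v=proj("wrist",[.548,.179,.137],m); print(u,v, pose()[0])
x0,y0=int(max(u-50,0)),int(max(v-40,0)); c=cv2.resize(g[y0:y0+80,x0:x0+100],None,fx=4,fy=4,interpolation=cv2.INTER_CUBIC)
print(x0,y0); cv2.imwrite("pics/w2.png",np.hstack([cv2.resize(g,(400,300)),cv2.convertScaleAbs(c[:300],alpha=1.5)]))
E
```

```text
time_s: 6.55
eef_pos: [0.5106, 0.0997, 0.2369]
eef_rot: [-0.002, 0.829, 0.56, -0.001]
wrist_force: [0.5, 0.6, -3.7]
opening: 0.378
grasp_force: 60.4
time_s: 7.35
eef_pos: [0.513, 0.0961, 0.2393]
eef_rot: [0.0, 0.83, 0.558, 0.0]
wrist_force: [-0.4, -0.5, -4.0]
opening: 0.382
grasp_force: 60.4
255.84343042152656 66.7036947723161 [0.51300625 0.09622056 0.23931527]
205 26
```

View pics/w2.png

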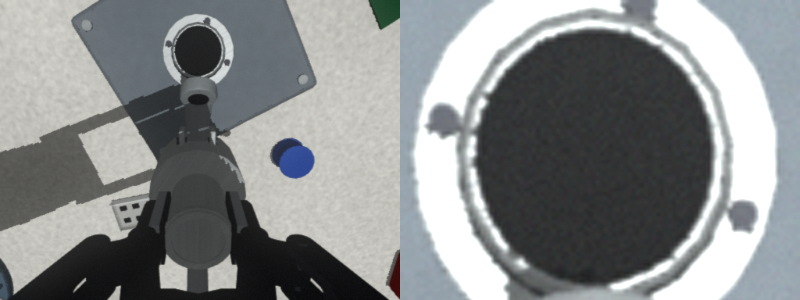

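Run:
```python
from h import *
m=np.load("w2.npy",allow_pickle=True).item(); g=cv2.imread("pics/w2raw.png",0)
k=(g<70).astype(np.uint8); k[95:]=0; k[:,:210]=0;k[:,300:]=0
cs=max(cv2.findContours(k,cv2.RETR_EXTERNAL,cv2.CHAIN_APPROX_NONE)[0],key=cv2.contourArea); print(cv2.boundingRect(cs))
P=cs[:,0][cs[:,0,1]<88]; e=cv2.fitEllipse(P); print(e); a=plane("wrist",e[0],.137,m)
# top camera: gasket vs in-hand stub top
t=cv2.imread("pics/t2.png",0); k=(t<45).astype(np.uint8); k[:,:170]=0;k[:,200:]=0;k[:180]=0;k[206:]=0
n,l,s,c=cv2.connectedComponentsWithStats(k); i=1+s[1:,4].argmax(); print(s[i],c[i],"top:",plane("top",c[i],.137))
print("adaptor wrist",a)
go([a[0],a[1],.242],158.1)
```

```text
(224, 34, 59, 61)
((253.1121826171875, 64.64603424072266), (58.10621643066406, 62.35272216796875), 0.7624959349632263)
[170 180  30  26 210] [180.43333333 199.51904762] top: [0.53137987 0.18565049 0.137     ]
adaptor wrist [0.54683134 0.18081738 0.137     ]
shift [ 0.3037 -0.0016 -0.009 ] rows>= 2.0
turn [ 0.     -0.      0.9989]
turn [ 0.      0.     -0.0011]
```

Run:
```python
from h import *
m=np.load("w2.npy",allow_pickle=True).item(); p,R,o=pose()
print(proj("wrist",p+[0,0,.0217],m), plane("wrist",(253.4,304),p[2]+.0217,m)-p, plane("wrist",(253.4,304),p[2]+.0217,m))
for d in (-35,-60,35,65): print(d,proj("wrist",p+R.apply([d/1e3,0,-.0143]),m))
g=cv2.imread("pics/w2raw.png"); c=cv2.resize(g[90:384,150:360],None,fx=2.7,fy=2.04*1,interpolation=cv2.INTER_CUBIC)
cv2.imwrite("pics/w2s.png",cv2.convertScaleAbs(c,alpha=2.5))
```

```text
[254.07603951 305.42399842] [3.17953560e-06 7.03354046e-04 2.17000000e-02] [0.51300943 0.09692391 0.26101527]
-35 [253.91842475 361.62831298]
-60 [253.84699045 404.11468718]
35 [254.1664523  214.11106838]
65 [254.30181111 133.60485836]
```

View pics/w2s.png

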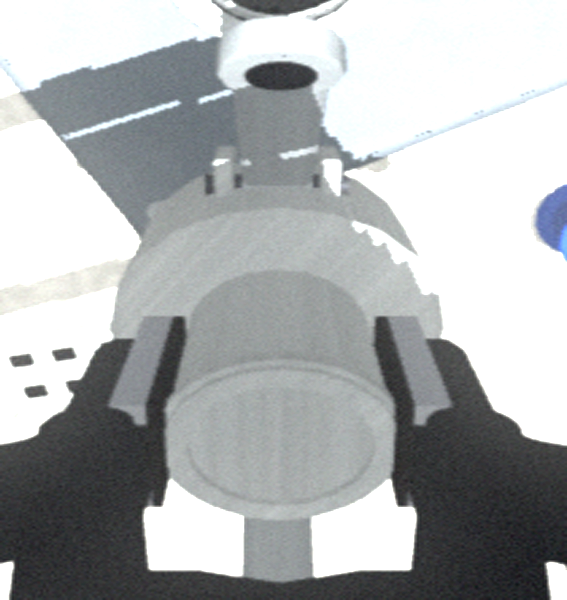

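Run:
```python
from h import *
go([.5475,.1805,.242],158.1)
```

```text
shift [ 0.3035  0.0009 -0.009 ] rows>= 2.0
turn [ 0.     -0.      0.9989]
turn [ 0.      0.     -0.0011]
```

```bash
python3 -m handwheel '[[0,0,0,0.04,0.0009,-0.009,0],[0,0,0,0.07,0,0,0],[0,0,0,0.08,0,0,0],[0,0,0,0.07,0,0,0],[0,0,0,0.0435,0,0,0],[0,0,0,0,0,0,0],[0,0,0,0,0,0,0],[0,0,0,0,0,0,0]]'
python3 - <<'E'
from h import *
go([.5475,.1805,.209],158.1)
E
```

```text
time_s: 8.25
eef_pos: [0.5473, 0.1801, 0.2419]
eef_rot: [0.0, 0.83, 0.558, -0.0]
wrist_force: [-0.8, 0.4, -4.1]
opening: 0.384
grasp_force: 60.4
shift [0.0017 0.0002 0.1096] rows>= 1.0
turn [3.000e-04 1.000e-04 9.989e-01]
turn [-0.0001  0.0002 -0.0011]
```

```bash
python3 -m handwheel '[[0,0,0,0.0017,0,0.03,0],[0,0,0,0,0,0.03,0],[0,0,0,0,0,0.03,0],[0,0,0,0,0,0.02,0],[0,0,0,0,0,0.01,0],[0,0,0,0,0,0.005,0],[0,0,0,0,0,0,0],[0,0,0,0,0,0,0]]'
python3 -m handwheel '[[0,0,0,0,0,0.005,0],[0,0,0,0,0,0.005,0],[0,0,0,0,0,0.005,0],[0,0,0,0,0,0.003,0],[0,0,0,0,0,0.003,0],[0,0,0,0,0,0.003,0],[0,0,0,0,0,0,0],[0,0,0,0,0,0,0]]'
```

```text
time_s: 9.05
eef_pos: [0.5479, 0.1811, 0.2049]
eef_rot: [0.0, 0.829, 0.559, 0.0]
wrist_force: [1.0, -0.2, -3.0]
opening: 0.384
grasp_force: 60.4
time_s: 9.85
eef_pos: [0.5477, 0.181, 0.1973]
eef_rot: [0.0, 0.829, 0.559, -0.0]
wrist_force: [0.4, -0.0, -4.1]
opening: 0.38
grasp_force: 60.4
```

```bash
python3 -m handwheel '[[0,0,0,0,0,0.01,0],[0,0,0,0,0,0.01,0],[0,0,0,0,0,0.01,0],[0,0,0,0,0,0.01,0],[0,0,0,0,0,0.005,0],[0,0,0,0,0,0.005,0],[0,0,0,0,0,0,0],[0,0,0,0,0,0,0]]'
python3 -m handwheel '[[0,0,0,0,0,0.003,0],[0,0,0,0,0,0.003,0],[0,0,0,0,0,0.003,0],[0,0,0,0,0,0.003,0],[0,0,0,0,0,0.003,0],[0,0,0,0,0,0,0],[0,0,0,0,0,0,0],[0,0,0,0,0,0,0]]'
```

```text
time_s: 10.65
eef_pos: [0.5477, 0.181, 0.1824]
eef_rot: [0.0, 0.829, 0.559, 0.0]
wrist_force: [0.2, 0.3, -5.4]
opening: 0.384
grasp_force: 60.4
time_s: 11.45
eef_pos: [0.5481, 0.1809, 0.1781]
eef_rot: [0.0, 0.829, 0.559, 0.0]
wrist_force: [1.9, -0.9, -2.9]
opening: 0.386
grasp_force: 60.6
```

```bash
python3 -m handwheel '[[0,0,0,0,0,0.003,0],[0,0,0,0,0,0.003,0],[0,0,0,0,0,0.003,0],[0,0,0,0,0,0.003,0],[0,0,0,0,0,0,0],[0,0,0,0,0,0,0],[0,0,0,0,0,0,0],[0,0,0,0,0,0,0]]'
```

```text
time_s: 12.25
eef_pos: [0.5487, 0.1812, 0.1762]
eef_rot: [0.001, 0.829, 0.559, 0.001]
wrist_force: [-0.3, -1.2, 8.4]
opening: 0.381
grasp_force: 62.0
```

```bash
python3 -m handwheel '[[0,0,0,0,0,0.003,0],[0,0,0,0,0,0.003,0],[0,0,0,0,0,0.003,0],[0,0,0,0,0,0.003,0],[0,0,0,0,0,0,0],[0,0,0,0,0,0,0],[0,0,0,0,0,0,0],[0,0,0,0,0,0,0]]'
```

```text
time_s: 13.05
eef_pos: [0.5479, 0.1811, 0.1707]
eef_rot: [0.0, 0.829, 0.559, 0.0]
wrist_force: [2.7, -0.3, 2.5]
opening: 0.379
grasp_force: 61.2
```

```bash
python3 -m handwheel '[[0,0,0,0,0,0.003,0],[0,0,0,0,0,0.003,0],[0,0,0,0,0,0.003,0],[0,0,0,0,0,0.003,0],[0,0,0,0,0,0.003,0],[0,0,0,0,0,0,0],[0,0,0,0,0,0,0],[0,0,0,0,0,0,0]]'
```

```text
time_s: 13.85
eef_pos: [0.5476, 0.181, 0.1664]
eef_rot: [0.0, 0.829, 0.559, 0.0]
wrist_force: [1.5, 0.1, 6.1]
opening: 0.38
grasp_force: 61.6
```

```bash
python3 -m handwheel '[[0,0,0,0,0,0.003,0],[0,0,0,0,0,0.003,0],[0,0,0,0,0,0.003,0],[0,0,0,0,0,0,0],[0,0,0,0,0,0,0],[0,0,0,0,0,0,0],[0,0,0,0,0,0,0],[0,0,0,0,0,0,0]]'
```

```text
time_s: 14.65
eef_pos: [0.5477, 0.1811, 0.1652]
eef_rot: [0.0, 0.829, 0.559, 0.0]
wrist_force: [-4.4, -1.1, 16.3]
opening: 0.382
grasp_force: 62.6
```

```bash
python3 -m handwheel '[[0,0,0,0,0,0.003,0],[0,0,0,0,0,0.003,0],[0,0,0,0,0,0,0],[0,0,0,0,0,0,0],[0,0,0,0,0,0,0],[0,0,0,0,0,0,0],[0,0,0,0,0,0,0],[0,0,0,0,0,0,0]]'
```

```text
time_s: 15.45
eef_pos: [0.5478, 0.1811, 0.1651]
eef_rot: [0.0, 0.829, 0.559, 0.0]
wrist_force: [-9.9, -1.9, 26.9]
opening: 0.382
grasp_force: 63.9
```

```bash
python3 -m handwheel '[[0,0,0,0,0,-0.005,0],[0,0,0,0,0,-0.004,0.6],[0,0,0,0,0,0,1],[0,0,0,0,0,0,1],[0,0,0,0,0,0,1],[0,0,0,0,0,0,1],[0,0,0,0,0,-0.05,1],[0,0,0,0,0,-0.1,1]]'
python3 -m handwheel '[[0,0,0,0,0,-0.1,1],[0,0,0,0,0,-0.06,0],[0,0,0,0,0,0,0],[0,0,0,0,0,0,0],[0,0,0,0,0,0,0],[0,0,0,0,0,0,0],[0,0,0,0,0,0,0],[0,0,0,0,0,0,0]]'
python3 - <<'E'
from h import *
print(ctrl.tip_extent)
m=ctrl.camera_model("wrist"); g=ctrl.camera("wrist"); np.save("w3.npy",m,allow_pickle=True); cv2.imwrite("pics/w3.png",g)
c=np.array([.5478,.181,0]); p,R,o=pose()
for z in (.189,.187): print(proj("wrist",c+[0,0,z],m))
go(c+R.apply([.036,0,0])*[1,1,0]+[0,0,.225],158.1)
E
```

```text
time_s: 16.25
eef_pos: [0.546, 0.1808, 0.2079]
eef_rot: [-0.001, 0.829, 0.559, -0.002]
wrist_force: [1.2, -0.6, 0.5]
opening: 1.002
grasp_force: 0.0
time_s: 17.05
eef_pos: [0.5474, 0.181, 0.2566]
eef_rot: [-0.0, 0.829, 0.559, -0.001]
wrist_force: [0.2, -0.5, 0.4]
opening: 0.001
grasp_force: 0.0
0.011
[254.56556528 215.86759058]
[254.55770111 214.65942152]
shift [0.1205 0.001  0.1059] rows>= 1.0
turn [2.000e-04 4.000e-04 9.989e-01]
turn [-0.0002  0.0001 -0.0011]
```

View pics/w3.png

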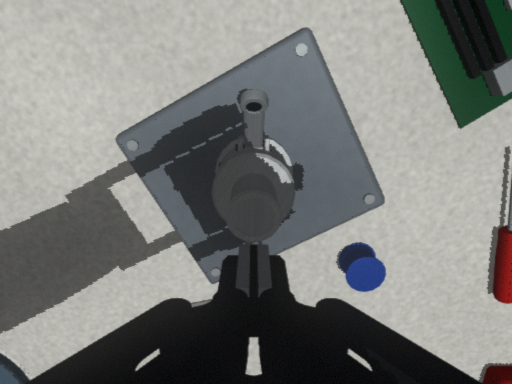

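```bash
python3 -m handwheel '[[0,0,0,0.06,0.001,0.03,0],[0,0,0,0.06,0,0.07,0],[0,0,0,0,0,0.07,0],[0,0,0,0,0,0.05,0],[0,0,0,0,0,0.04,0],[0,0,0,0,0,0.025,0],[0,0,0,0,0,0,0],[0,0,0,0,0,0,0]]'
python3 - <<'E'
from h import *
p,R,o=pose(); print((R.inv().apply(p-[.5478,.181,.095])*1e3).round(1))
E
```

```text
time_s: 17.9
eef_pos: [0.5619, 0.2141, 0.1724]
eef_rot: [0.0, 0.83, 0.558, 0.0]
wrist_force: [0.2, -0.2, -0.3]
opening: 0.0
grasp_force: 0.0
[ 36.    0.7 -77.4]
```

```bash
python3 -m handwheel '[[0,0,0,0.0133,0,0,0],[0,0,0,0.0133,0,0,0],[0,0,0,0.0133,0,0.0017,0],[0,0,0,0.0133,0,0.0033,0],[0,0,0,0.0123,0,0.004,0],[0,0,0,0.0155,0,0.0177,0],[0,0,0,0.0155,0,0.018,0],[0,0,0,0,0,0,0]]'
python3 - <<'E'
from h import *
p,R,o=pose(); print((R.inv().apply(p-[.5478,.181,.095])*1e3).round(1))
E
```

```text
time_s: 18.7
eef_pos: [0.5723, 0.2412, 0.1576]
eef_rot: [0.0, 0.829, 0.559, -0.0]
wrist_force: [0.0, -2.3, 0.5]
opening: 0.0
grasp_force: 0.8
[ 65.    0.1 -62.7]
```

```bash
python3 -m handwheel '[[0,0,0,0.01,0,0.02,0],[0,0,0,0.01,0,0.02,0],[0,0,0,0.0083,0,0.022,0],[0,0,0,0.0083,0,0.022,0],[0,0,0,0.01,0,0.011,0],[0,0,0,0.01,0,0.011,0],[0,0,0,0,0,0,0],[0,0,0,0,0,0,0]]'
python3 - <<'E'
from h import *
p,R,o=pose(); print((R.inv().apply(p-[.5478,.181,.095])*1e3).round(1))
E
```

```text
time_s: 19.5
eef_pos: [0.5789, 0.2574, 0.1265]
eef_rot: [-0.0, 0.829, 0.559, 0.0]
wrist_force: [0.0, -0.7, 2.1]
opening: -0.001
grasp_force: 0.9
[ 82.6   0.1 -31.4]
```

```bash
python3 -m handwheel '[[0,0,0,0.0083,0,0.007,0],[0,0,0,0.0083,0,0.007,0],[0,0,0,0.008,0,0.007,0],[0,0,0,0,0,0.007,0],[0,0,0,0,0,0,0],[0,0,0,0,0,0,0],[0,0,0,0,0,0,0],[0,0,0,0,0,0,0]]'
python3 - <<'E'
from h import *
p,R,o=pose(); print((R.inv().apply(p-[.5478,.181,.095])*1e3).round(1))
E
```

```text
time_s: 20.3
eef_pos: [0.5816, 0.2639, 0.1183]
eef_rot: [-0.0, 0.829, 0.559, 0.0]
wrist_force: [-0.8, -1.3, 2.7]
opening: 0.001
grasp_force: 1.5
[ 89.5   0.2 -23.2]
```

```bash
python3 -m handwheel '[[0,0,0,0,0,0.003,0],[0,0,0,0,0,0.003,0],[0,0,0,0,0,0,0],[0,0,0,0,0,0,0],[0,0,0,0,0,0,0],[0,0,0,0,0,0,0],[0,0,0,0,0,0,0],[0,0,0,0,0,0,0]]'
```

```text
time_s: 21.1
eef_pos: [0.5816, 0.2636, 0.1164]
eef_rot: [0.0, 0.829, 0.559, 0.0]
wrist_force: [-0.0, -1.6, 4.4]
opening: 0.0
grasp_force: 2.1
```

```bash
python3 -m handwheel '[[0,0,0,0,0,0.002,0],[0,0,0,0,0,0.002,0],[0,0,0,0,0,0,0],[0,0,0,0,0,0,0],[0,0,0,0,0,0,0],[0,0,0,0,0,0,0],[0,0,0,0,0,0,0],[0,0,0,0,0,0,0]]'
```

```text
time_s: 21.9
eef_pos: [0.5815, 0.2637, 0.1152]
eef_rot: [0.0, 0.829, 0.559, -0.0]
wrist_force: [-0.4, -1.9, 4.5]
opening: 0.001
grasp_force: 1.9
```

```bash
python3 -m handwheel '[[0,0,0,0,0,0.002,0],[0,0,0,0,0,0.002,0],[0,0,0,0,0,0,0],[0,0,0,0,0,0,0],[0,0,0,0,0,0,0],[0,0,0,0,0,0,0],[0,0,0,0,0,0,0],[0,0,0,0,0,0,0]]'
```

```text
time_s: 22.7
eef_pos: [0.5815, 0.2637, 0.114]
eef_rot: [-0.0, 0.829, 0.559, 0.0]
wrist_force: [-0.7, -1.7, 4.6]
opening: -0.002
grasp_force: 2.0
```

```bash
python3 -m handwheel '[[0,0,0,0,0,0.002,0],[0,0,0,0,0,0.001,0],[0,0,0,0,0,0,0],[0,0,0,0,0,0,0],[0,0,0,0,0,0,0],[0,0,0,0,0,0,0],[0,0,0,0,0,0,0],[0,0,0,0,0,0,0]]'
```

```text
time_s: 23.5
eef_pos: [0.5815, 0.2637, 0.1131]
eef_rot: [0.0, 0.829, 0.559, 0.0]
wrist_force: [0.2, -1.3, 5.3]
opening: -0.001
grasp_force: 2.0
```

```bash
python3 -m handwheel '[[0,0,0,0,0,0.002,0],[0,0,0,0,0,0.001,0],[0,0,0,0,0,0,0],[0,0,0,0,0,0,0],[0,0,0,0,0,0,0],[0,0,0,0,0,0,0],[0,0,0,0,0,0,0],[0,0,0,0,0,0,0]]'
```

```text
time_s: 24.3
eef_pos: [0.5815, 0.2637, 0.1122]
eef_rot: [-0.0, 0.829, 0.559, 0.0]
wrist_force: [-0.7, -1.4, 4.4]
opening: -0.002
grasp_force: 2.0
```

```bash
python3 -m handwheel '[[0,0,0,0,0,0.002,0],[0,0,0,0,0,0.001,0],[0,0,0,0,0,0,0],[0,0,0,0,0,0,0],[0,0,0,0,0,0,0],[0,0,0,0,0,0,0],[0,0,0,0,0,0,0],[0,0,0,0,0,0,0]]'
python3 - <<'E'
from h import *
print(pose()[2]["wrist_force"]);g=ctrl.camera("wrist");g2=ctrl.camera("side");cv2.imwrite("pics/w4.png",np.hstack([cv2.resize(g,(400,300)),cv2.resize(g2[110:185,175:275],(400,300),interpolation=cv2.INTER_CUBIC)]))
E
```

```text
time_s: 25.1
eef_pos: [0.5815, 0.2637, 0.1113]
eef_rot: [-0.0, 0.829, 0.559, -0.0]
wrist_force: [-0.1, -2.2, 4.8]
opening: -0.004
grasp_force: 2.0
[-0.09489981 -2.2314493   4.78874036]
```

View pics/w4.png

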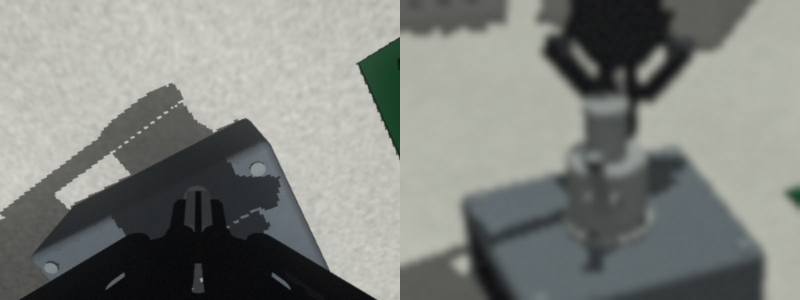

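```bash
python3 -m handwheel '[[0,0,0,0,0,0.002,0],[0,0,0,0,0,0.001,0],[0,0,0,0,0,0,0],[0,0,0,0,0,0,0],[0,0,0,0,0,0,0],[0,0,0,0,0,0,0],[0,0,0,0,0,0,0],[0,0,0,0,0,0,0]]'
```

```text
time_s: 26.0
eef_pos: [0.5815, 0.2637, 0.1104]
eef_rot: [0.0, 0.829, 0.559, -0.0]
wrist_force: [-1.3, -1.6, 5.7]
opening: 0.003
grasp_force: 2.0
```

```bash
python3 -m handwheel '[[0,0,0,0,0,0.002,0],[0,0,0,0,0,0.001,0],[0,0,0,0,0,0,0],[0,0,0,0,0,0,0],[0,0,0,0,0,0,0],[0,0,0,0,0,0,0],[0,0,0,0,0,0,0],[0,0,0,0,0,0,0]]'
```

```text
time_s: 26.8
eef_pos: [0.5816, 0.2636, 0.1095]
eef_rot: [0.0, 0.829, 0.559, 0.0]
wrist_force: [0.4, -1.7, 5.0]
opening: -0.002
grasp_force: 2.0
```

```bash
python3 -m handwheel '[[0,0,0,0,0,0.002,0],[0,0,0,0,0,0.002,0],[0,0,0,0,0,0,0],[0,0,0,0,0,0,0],[0,0,0,0,0,0,0],[0,0,0,0,0,0,0],[0,0,0,0,0,0,0],[0,0,0,0,0,0,0]]'
```

```text
time_s: 27.6
eef_pos: [0.5815, 0.2636, 0.1083]
eef_rot: [-0.0, 0.829, 0.559, -0.0]
wrist_force: [-0.1, -1.1, 4.8]
opening: -0.003
grasp_force: 1.7
```

```bash
python3 -m handwheel '[[0,0,0,0,0,0.002,0],[0,0,0,0,0,0.001,0],[0,0,0,0,0,0,0],[0,0,0,0,0,0,0],[0,0,0,0,0,0,0],[0,0,0,0,0,0,0],[0,0,0,0,0,0,0],[0,0,0,0,0,0,0]]'
```

```text
time_s: 28.4
eef_pos: [0.5816, 0.2637, 0.1076]
eef_rot: [0.0, 0.829, 0.559, 0.0]
wrist_force: [-0.6, -1.7, 6.5]
opening: -0.001
grasp_force: 2.3
```

```bash
python3 -m handwheel '[[0,0,0,0,0,0.002,0],[0,0,0,0,0,0.001,0],[0,0,0,0,0,0,0],[0,0,0,0,0,0,0],[0,0,0,0,0,0,0],[0,0,0,0,0,0,0],[0,0,0,0,0,0,0],[0,0,0,0,0,0,0]]'
```

```text
time_s: 29.2
eef_pos: [0.5818, 0.2637, 0.107]
eef_rot: [0.0, 0.829, 0.559, 0.0]
wrist_force: [-0.1, -0.1, 7.3]
opening: -0.002
grasp_force: 2.9
```

```bash
python3 -m handwheel '[[0,0,0,0,0,0.002,0],[0,0,0,0,0,0.001,0],[0,0,0,0,0,0,0],[0,0,0,0,0,0,0],[0,0,0,0,0,0,0],[0,0,0,0,0,0,0],[0,0,0,0,0,0,0],[0,0,0,0,0,0,0]]'
```

```text
time_s: 30.0
eef_pos: [0.5819, 0.2637, 0.1066]
eef_rot: [0.0, 0.829, 0.559, 0.0]
wrist_force: [-2.1, -1.7, 10.5]
opening: 0.003
grasp_force: 3.7
```

```bash
python3 -m handwheel '[[0,0,0,0,0,0.002,0],[0,0,0,0,0,0,0],[0,0,0,0,0,0,0],[0,0,0,0,0,0,0],[0,0,0,0,0,0,0],[0,0,0,0,0,0,0],[0,0,0,0,0,0,0],[0,0,0,0,0,0,0]]'
```

```text
time_s: 30.8
eef_pos: [0.5821, 0.2638, 0.1062]
eef_rot: [0.0, 0.829, 0.559, 0.001]
wrist_force: [-1.6, -2.1, 10.0]
opening: -0.002
grasp_force: 4.1
```

```bash
python3 -m handwheel '[[0,0,0,0,0,0.0015,0],[0,0,0,0,0,0,0],[0,0,0,0,0,0,0],[0,0,0,0,0,-0.03,0],[0,0,0,0,0,-0.1,0],[0,0,0,0,0,-0.15,0],[0,0,0,0,0,-0.12,0],[0,0,0,0,0,-0.04,0]]'
python3 -m handwheel '[[0,0,0,-0.06,0,0,0],[0,0,0,-0.12,0,0,0],[0,0,0,-0.12,0,0,0],[0,0,0,-0.08,0,0,0],[0,0,0,-0.038,0,0,0],[0,0,0,0,0,0,0],[0,0,0,0,0,0,0],[0,0,0,0,0,0,0]]'
python3 - <<'E'
from h import *
m=ctrl.camera_model("wrist"); g=ctrl.camera("wrist"); np.save("w5.npy",m,allow_pickle=True)
p,R,o=pose(); print((R.inv().apply(p-[.5478,.181,.095])*1e3).round(1))
c=np.array([.5478,.181,0])
print("pred stub top",proj("wrist",c+[0,0,.188],m)," A tip down",proj("wrist",c+R.apply([.0965,0,0])*[1,1,0]+[0,0,.096],m),"A tip up",proj("wrist",c+R.apply([.065,0,0])*[1,1,0]+[0,0,.178],m))
cv2.imwrite("pics/w5.png",g)
go([*(c+R.apply([-.036,0,0]))[:2],.172],158.1)
E
```

```text
time_s: 31.6
eef_pos: [0.5832, 0.2644, 0.2412]
eef_rot: [0.001, 0.829, 0.559, 0.003]
wrist_force: [1.6, -0.3, 1.1]
opening: -0.001
grasp_force: 0.0
time_s: 32.4
eef_pos: [0.5347, 0.1484, 0.2363]
eef_rot: [-0.0, 0.829, 0.559, 0.0]
wrist_force: [-1.0, -0.3, 0.2]
opening: -0.005
grasp_force: 0.0
[-3.510e+01 -1.000e-01 -1.413e+02]
pred stub top [253.98001765 170.51782417]  A tip down [253.95129148   6.03957398] A tip up [254.12753279  43.18803174]
shift [-2.900e-03  1.000e-04  2.144e-01] rows>= 2.0
turn [-1.000e-04  1.000e-04  9.993e-01]
turn [-0.0001 -0.0001 -0.0007]
```

View pics/w5.png

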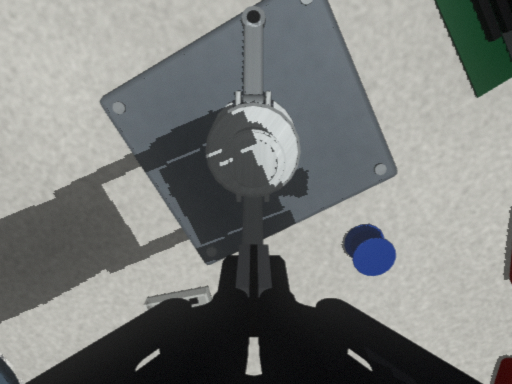

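```bash
python3 -m handwheel '[[0,0,0,-0.003,0,0.05,0],[0,0,0,0,0,0.07,0],[0,0,0,0,0,0.06,0],[0,0,0,0,0,0.034,0],[0,0,0,0,0,0,0],[0,0,0,0,0,0,0],[0,0,0,0,0,0,0],[0,0,0,0,0,0,0]]'
python3 -m handwheel '[[0,0,0,-0.0133,0,0,0],[0,0,0,-0.0133,0,0,0],[0,0,0,-0.0133,0,0.0017,0],[0,0,0,-0.0133,0,0.0033,0],[0,0,0,-0.0123,0,0.004,0],[0,0,0,-0.0155,0,0.0177,0],[0,0,0,-0.0155,0,0.018,0],[0,0,0,0,0,0,0]]'
python3 - <<'E'
from h import *
p,R,o=pose(); print((R.inv().apply(p-[.5478,.181,.095])*1e3).round(1))
E
```

```text
time_s: 33.25
eef_pos: [0.5347, 0.1467, 0.1733]
eef_rot: [0.0, 0.829, 0.559, 0.001]
wrist_force: [0.6, -0.1, -0.6]
opening: -0.003
grasp_force: 0.0
time_s: 34.05
eef_pos: [0.5232, 0.1193, 0.1587]
eef_rot: [0.0, 0.83, 0.558, 0.0]
wrist_force: [1.4, 1.7, 0.8]
opening: 0.0
grasp_force: 1.1
[-66.4   0.4 -63.7]
```

```bash
python3 -m handwheel '[[0,0,0,-0.01,0,0.02,0],[0,0,0,-0.01,0,0.02,0],[0,0,0,-0.0083,0,0.022,0],[0,0,0,-0.0083,0,0.022,0],[0,0,0,-0.01,0,0.011,0],[0,0,0,-0.01,0,0.011,0],[0,0,0,0,0,0,0],[0,0,0,0,0,0,0]]'
python3 -m handwheel '[[0,0,0,-0.007,0,0.008,0],[0,0,0,-0.007,0,0.008,0],[0,0,0,-0.007,0,0.008,0],[0,0,0,0,0,0.007,0],[0,0,0,0,0,0.006,0],[0,0,0,0,0,0.005,0],[0,0,0,0,0,0,0],[0,0,0,0,0,0,0]]'
python3 - <<'E'
from h import *
p,R,o=pose(); print((R.inv().apply(p-[.5478,.181,.095])*1e3).round(1))
E
```

```text
time_s: 34.85
eef_pos: [0.5167, 0.1036, 0.127]
eef_rot: [0.0, 0.829, 0.559, -0.0]
wrist_force: [1.8, 2.0, 3.6]
opening: -0.001
grasp_force: 1.3
time_s: 35.65
eef_pos: [0.5144, 0.098, 0.1146]
eef_rot: [0.0, 0.829, 0.559, -0.0]
wrist_force: [0.9, 1.1, 3.5]
opening: 0.002
grasp_force: 1.8
[-89.5   0.2 -19.5]
```

```bash
python3 -m handwheel '[[0,0,0,0,0,0.004,0],[0,0,0,0,0,0.004,0],[0,0,0,0,0,0.004,0],[0,0,0,0,0,0,0],[0,0,0,0,0,0,0],[0,0,0,0,0,0,0],[0,0,0,0,0,0,0],[0,0,0,0,0,0,0]]'
```

```text
time_s: 36.45
eef_pos: [0.5147, 0.0982, 0.1114]
eef_rot: [0.0, 0.829, 0.559, 0.0]
wrist_force: [0.5, 1.8, 7.5]
opening: -0.002
grasp_force: 2.9
```

```bash
python3 -m handwheel '[[0,0,0,0,0,0.003,0],[0,0,0,0,0,0.003,0],[0,0,0,0,0,0,0],[0,0,0,0,0,0,0],[0,0,0,0,0,0,0],[0,0,0,0,0,0,0],[0,0,0,0,0,0,0],[0,0,0,0,0,0,0]]'
```

```text
time_s: 37.25
eef_pos: [0.5151, 0.0984, 0.1105]
eef_rot: [0.0, 0.829, 0.559, 0.001]
wrist_force: [-1.0, 2.3, 13.2]
opening: 0.002
grasp_force: 5.6
```

```bash
python3 -m handwheel '[[0,0,0,0,0,0.0015,0],[0,0,0,0,0,0,0],[0,0,0,0,0,0,0],[0,0,0,0,0,0,0],[0,0,0,0,0,0,0],[0,0,0,0,0,0,0],[0,0,0,0,0,0,0],[0,0,0,0,0,0,0]]'
python3 - <<'E'
from h import *
p,R,o=pose(); print((R.inv().apply(p-[.5478,.181,.095])*1e3).round(1),o["wrist_force"],o["torque"])
E
```

```text
time_s: 38.05
eef_pos: [0.5152, 0.0984, 0.1103]
eef_rot: [0.0, 0.829, 0.559, 0.001]
wrist_force: [-2.0, 1.5, 15.1]
opening: -0.006
grasp_force: 6.6
[-88.8   0.9 -15.4] [-1.99849585  1.52994285 15.13271477] [0.57415823 0.33697972 0.03463179]
```

```bash
python3 -m handwheel '[[0,0,0,0,0,-0.03,0],[0,0,0,0,0,-0.1,0],[0,0,0,0,0,-0.15,0],[0,0,0,0,0,-0.12,0],[0,0,0,0,0,-0.04,0],[0,0,0,0,0,0,0],[0,0,0,0,0,0,0],[0,0,0,0,0,0,0]]'
python3 - <<'E'
from h import *
p,R,o=pose(); c=np.array([.5478,.181,0]); print((R.inv().apply(p-c-[0,0,.095])*1e3).round(1))
m=ctrl.camera_model("wrist"); g=ctrl.camera("wrist"); np.save("w6.npy",m,allow_pickle=True); cv2.imwrite("pics/w6.png",g)
# stub top circle: predicted centre and radius, Hough on the neighbourhood
for n in ("wrist",):
    q=proj(n,c+[0,0,.188],m); e=proj(n,c+R.apply([0,.017,0])+[0,0,.188],m); r=np.linalg.norm(e-q); print("pred",q,r)
    G=cv2.medianBlur(cv2.cvtColor(g,cv2.COLOR_BGR2GRAY),3)
    H=cv2.HoughCircles(G,cv2.HOUGH_GRADIENT,1,5,param1=60,param2=10,minRadius=int(r*.85),maxRadius=int(r*1.2))
    if H is not None: H=H[0]; print(H[np.linalg.norm(H[:,:2]-q,axis=1)<25][:6])
go([*(c+R.apply([.0895,0,0]))[:2],.236])
E
```

```text
time_s: 38.85
eef_pos: [0.513, 0.0982, 0.2382]
eef_rot: [-0.001, 0.829, 0.559, -0.002]
wrist_force: [-0.1, 0.1, -0.2]
opening: -0.002
grasp_force: 0.0
[ -90.1   -1.7 -143.1]
pred [256.88054022  63.67901615] 33.938800895110724
[[255.5  67.5  28.8]
 [260.5  77.5  37.2]
 [267.5  68.5  38.3]
 [253.5  50.5  39.4]
 [257.5  55.5  39.4]
 [265.5  75.5  38.3]]
shift [0.5976 0.0033 0.0071] rows>= 4.0
```

```bash
python3 -m handwheel '[[0,0,0,0.06,0.0033,0.007,0],[0,0,0,0.14,0,0,0],[0,0,0,0.15,0,0,0],[0,0,0,0.14,0,0,0],[0,0,0,0.08,0,0,0],[0,0,0,0.0276,0,0,0],[0,0,0,0,0,0,0],[0,0,0,0,0,0,0]]'
python3 -m handwheel '[[0,0,0,0,0,0.06,0],[0,0,0,0,0,0.11,0],[0,0,0,0,0,0.11,0],[0,0,0,0,0,0.07,0],[0,0,0,0,0,0.03,0],[0,0,0,0,0,0.01,0],[0,0,0,0,0,0,0],[0,0,0,0,0,0,0]]'
```

```text
time_s: 39.7
eef_pos: [0.5821, 0.2629, 0.2376]
eef_rot: [-0.0, 0.83, 0.558, -0.001]
wrist_force: [0.8, 0.7, 0.2]
opening: -0.0
grasp_force: 0.0
time_s: 40.5
eef_pos: [0.5838, 0.264, 0.1233]
eef_rot: [0.0, 0.83, 0.558, 0.001]
wrist_force: [1.1, -0.5, -0.6]
opening: 0.002
grasp_force: 0.0
```

```bash
python3 -m handwheel '[[0,0,0,-0.005,0,0.012,0],[0,0,0,0,0,0.009,0],[0,0,0,0,0,0.007,0],[0,0,0,0,0,0.006,0],[0,0,0,0,0,0.005,0],[0,0,0,0,0,0,0],[0,0,0,0,0,0,0],[0,0,0,0,0,0,0]]'
```

```text
time_s: 41.3
eef_pos: [0.5826, 0.2626, 0.1105]
eef_rot: [0.0, 0.829, 0.559, 0.0]
wrist_force: [-0.4, -1.4, 5.6]
opening: -0.001
grasp_force: 2.2
```

```bash
python3 -m handwheel '[[0,0,0,0,0,0.003,0],[0,0,0,0,0,0.003,0],[0,0,0,0,0,0,0],[0,0,0,0,0,0,0],[0,0,0,0,0,0,0],[0,0,0,0,0,0,0],[0,0,0,0,0,0,0],[0,0,0,0,0,0,0]]'
```

```text
time_s: 42.1
eef_pos: [0.583, 0.2626, 0.1096]
eef_rot: [0.001, 0.829, 0.559, 0.001]
wrist_force: [-2.2, -1.1, 10.4]
opening: -0.002
grasp_force: 4.1
```

```bash
python3 -m handwheel '[[0,0,0,0,0,-0.01,0],[0,0,0,0,0,-0.05,0],[0,0,0,0,0,-0.12,0],[0,0,0,0,0,-0.15,0],[0,0,0,0,0,-0.15,0],[0,0,0,0,0,-0.06,0],[0,0,0,0,0,0,0],[0,0,0,0,0,0,0]]'
python3 - <<'E'
from bench import ctrl
print(ctrl.get_obs()["wrist_force"]); print(ctrl.hand_in())
E
```

```text
time_s: 42.9
eef_pos: [0.5818, 0.2626, 0.27]
eef_rot: [-0.0, 0.829, 0.559, -0.0]
wrist_force: [-1.1, 0.8, -0.4]
opening: -0.002
grasp_force: 0.0
[-1.12891867  0.78358395 -0.42913781]
the job is handed in; nothing more can be done
None
```

The coupling is pushed home on the adaptor, both cam arms are swung down to their stops (at most about 15 N) and the gripper is clear; I handed in at about 43 s, with no verdict returned and no final camera check after the last press.

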